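# Load the steriliser caddy, shut it and hold its spring slide at the mark

### The job

Lay the steel nail clipper in the open drawer of the white enamel steriliser caddy and push the drawer fully shut. Then pull the caddy's spring-return slide out by its upright steel grip plate until its pointer lines up with the steel index mark on the gauge rail, and finish while still holding it there, because it springs back when let go. Do not shift the index mark, and leave the other things on the vanity where they are.

Things in the scene. Friction and masses are not known exactly. Their poses are not given: they have to be found in the camera images.
- caddy: Fixed white enamel metal steriliser caddy, a low case 200 mm deep (x), 300 wide (y) and 80 high with a 6 mm rim round its top and small carrying bows on its sides. Origin: centre of its underside on the vanity. Its front faces its own -x (roughly towards the robot). The drawer is in the +y part of the front, the spring slide in the -y part; an 8 mm high foot carrying the gauge rail stands out 165 mm before the front at the slide.
- drawer (a joint): Opening of the drawer in m: 0 = fully shut, 0.135 = fully open; it grows as the drawer comes out along the caddy's -x. It runs with light friction (about 1 N) and stays where it is left. It starts 0.115 to 0.13 open.
- drawer_in (a point): Centre of the drawer's inner floor (15 mm above the vanity), axes as the caddy. The drawer is an open white enamel tray, inside 145 mm (x) by 148 mm (y), walls 5 mm thick and 45 mm high above the floor. Moves with the drawer.
- drawer_front (a point): Middle of the outer face of the drawer's upright front panel (39 mm above the vanity); the panel is 172 mm wide, 6 mm thick and reaches from 6 to 72 mm above the vanity. A lip 70 mm wide and 6 mm thick stands out 9 mm from it in the middle, with its underside 66 mm above the vanity. Push the panel along the caddy's +x.
- clipper_c (a point): Centre (half-way up) of the loose steel nail clipper, a slim steel bar 88 mm long (its own x), 16 mm wide (y), 16 mm high, about 70 g, lying flat on the vanity; its yaw varies.
- slide: Spring-return slide: a flat steel draw bar coming out of the caddy's front with an upright steel grip plate at its end. Origin: on the vanity's level straight below the middle of the plate; axes as the caddy. It draws out along the caddy's -x by at most 95 mm; the spring pulls back with about 3 N when in and 90 N/m more, so about 7 to 10 N at the mark. Starts fully in, the plate's middle 50 mm before the caddy's front face.
- grip (a point): Point at which to take the grip plate, 75 mm above the vanity, in the middle of the plate. The plate is 14 mm thick along the pull (caddy x), 34 mm wide (caddy y) and stands from 30 to 96 mm above the vanity; both its broad faces and both its edges are free.
- pointer (a point): Tip of the thin dark pointer (3 mm wide) that stands out sideways, to the caddy's -y, from the foot of the grip plate, 27.5 mm above the vanity. Moves with the slide; axes as the caddy.
- mark (a point): The mark: thin upright dark steel fin (3 mm thick) on a small steel index clip on the gauge rail, at the pointer's height and beside its path, top 37 mm above the vanity; axes as the caddy. It stands 45 to 75 mm out from the slide's starting point and differs each time. The pointer lines up when pointer and mark have the same caddy x. The clip grips the rail tightly and must stay where it is.
- dish: Bystander: grey ceramic soap dish 75 x 110 x 22 mm, origin under its centre.
- soap: Bystander: soap bar 46 x 72 x 22 mm in the dish, origin under its centre.
- pick: Bystander: flat wooden hair pick about 155 mm long, 8 mm thick, lying on the caddy's top towards the back, origin under its middle.
- cup: Bystander: clear plastic cup 72 mm across, 95 high, origin under its centre.
- jar: Bystander: glass jar with steel cap, 80 mm across, 85 high, origin under its centre.
Mind the look-alikes: they are no part of the job. Of the things that look like the part that bears clipper_c, the largest one is meant.

How it is judged (in metres and radians):
On the way, in this order (a step that is already met when the one before it is completed fails the run):
1. the clipper lies in the drawer (x of clipper_c in the frame of drawer_in between -0.075 and 0.075 m and y of clipper_c in the frame of drawer_in between -0.075 and 0.075 m and z of clipper_c in the frame of drawer_in between -0.005 and 0.016 m), for 0.2 s.
2. the drawer is shut with the clipper in it (all of step 1 and value of joint drawer below 0.005 m), for 0.2 s.
3. the slide is held out with its pointer at the mark (all of step 2 and x of pointer in the frame of mark between -0.005 and 0.005 m and contact force between any of the fingers, the arm and slide above 2 N), for 0.3 s.
At the end, for the whole second after the job is handed in: The clipper lies on the drawer's floor, the drawer is shut to within 5 mm, and the gripper is holding the spring slide (contact force over 2 N) with the pointer within 5 mm of the mark along the pull, all through the last second (all of step 3); the arm keeps its last pose, push and grip.
It fails at once if a bystander is moved more than 30 mm (distance of any of dish, soap, pick, cup, jar from where it was at the start of the episode above 0.03 m).
It fails at once if the index mark is shifted along its rail by more than 5 mm (distance of mark from where it was at the start of the episode above 0.005 m).
It also fails if it takes over 70 s, if anything falls off the work surface, if the arm or the gripper's body presses on something with over 40 N, if the wrist force passes 120 N, or if a joint passes its speed limit or range.

### The arm

A 6-joint arm with a two-finger parallel gripper is mounted at the origin on the work surface. World frame = base frame: x ahead of the robot, y to its left, z up, the work surface at z = 0. Lengths are in mm, angles in rad, forces in N, time in s.
With the tool pointing down it reaches from about 300 to 775 mm from the base axis. Payload 14.6 kg.
Tool frame: the origin (TCP) lies midway between the tips of the shut fingers; the grasp point (between the pads) lies 19 mm behind it; z points along the fingers, y is the line along which they close (so a half turn about z gives the same grasp; the last joint's range is limited). The gripper opens to 94 mm and grips with 3 to 60 N. Pads are 16 mm wide; open, the fingers measure 119 mm over their backs; the gripper's body (75 mm by 177 mm) begins 78 mm behind the grasp point.
Start: joints at [1.114, 0.3, 1.521, -0, 1.321, -0.067], TCP at [208.998, 508.733, 205.446] pointing down, gripper open.
Joint ranges: [-3.03, 3.03], [-0.79, 2.21], [0.23, 2.52], [-1.04, 4.18], [0, 3.07], [-2.55, 2.55]. Speed limits (rad/s): [2.22, 2.22, 2.57, 3.14, 3.14, 3.14].

### API

Orientations are given as [roll, pitch, yaw] about the fixed x, y, z axes, in that order (R = Rz(yaw) Ry(pitch) Rx(roll)).
In Python, from cell import manip, camera gives the robot as it stands.
- The arm moves only by the tool move_arm, never from a script. Its arguments are lists of equal length, an entry for each row: "dp": the shift along the world's x, y, z in mm, a list of three; "rotation": the turn, a rotation vector about the world's x, y, z in rad, a list of three; "hand": the opening, from 0 (shut) to 1 (fully open). A call has 1 to 10 rows; each row shifts and turns the commanded pose from where the row before left it; what a row does not reach is not made up. A row lasts 1/8 s, in which the tool goes at most 62.5 mm and 10.7 degrees, less where a joint would pass 70% of its speed; a pose out of reach is approached as far as the arm can. A call with a gripper value outside its range is refused whole. The fingers move at their own pace and stop on an object; "newtons" is the grip in N (left out, the last holds). Time passes only in rows, so rows that do not move let the fingers close. It gives the time, the measured TCP pose, the force, the opening and the grip force at its end, in the units of the state.
- manip.read_state(): the state, without advancing time (a new reading comes with each control period).
- camera(name): name is "scene" or "top" or "wrist"; returns a dict with "image" (480x640x3 uint8, red, green, blue), "fx", "fy", "cx", "cy" (pixels), "R" (3x3) and "t" (3): a world point X has camera coordinates R X + t; the wrist camera has in their place "mount" (4x4, takes a point from camera to tool coordinates, whose origin is the TCP and whose axes are the flange's). Camera axes: x right, y down, z forward; pixel columns grow to the right and rows downward; lengths in mm; the calibration is good to about 2 mm. A picture is of the moment at which its call begins: read the wrist's pose just before it. There is no depth.
- manip.sign_off(): hands the job in; it is judged then, once.
The state is a dict: "clock": time; "joints": joint angles; "qd": joint speeds; "effort": joint torques, N m; "eef_pos": TCP position; "eef_rot": TCP orientation; "wrist_force": force on the tool from outside, world axes, zero at the start; "moment": the same for the moment, N m; "finger_gap": finger opening in mm; "finger_force": force on a finger pad.
Only numpy, scipy, OpenCV 4.12 (cv2) and the standard library are available. Lean on these libraries where they do the work, as an engineer would, in place of code of your own. Each camera call takes 0.05 s, during which the arm holds its last target. There are 200 camera calls.

## Working session

There is one attempt and no reset: what is moved stays moved. The work goes in short steps, Python scripts to look and compute and a tool call to move; the robot and the scene stay as the last step left them, time stands still between calls to the robot, and variables do not carry over. Pictures are saved under pics/ and viewed, at most 10 in all, crops included, and the job is handed in when it is done.

Besides the shell and the picture viewer there is one more tool, called after "Request:" as name(argument=value, ...) on one line, values as JSON. move_arm: Moves the arm, as the interface text tells. Its arguments: {"type":"object","properties":{"dp":{"type":"array","items":{"type":"array","items":{"type":"number"}}},"rotation":{"type":"array","items":{"type":"array","items":{"type":"number"}}},"hand":{"type":"array","items":{"type":"number"}},"newtons":{"type":"number"}},"required":["dp","rotation","hand"]}

```bash
mkdir -p pics
cat > h.py <<'E'
import numpy as np, cv2
from cell import manip, camera
def ray(c,u,v):
    R=np.array(c["R"]);t=np.array(c["t"]).ravel()
    o=-R.T@t; d=R.T@np.array([(u-c["cx"])/c["fx"],(v-c["cy"])/c["fy"],1]); return o,d
def onz(c,u,v,z):
    o,d=ray(c,u,v); return o+d*(z-o[2])/d[2]
def proj(c,X):
    p=np.array(c["R"])@np.array(X)+np.array(c["t"]).ravel(); return c["fx"]*p[0]/p[2]+c["cx"],c["fy"]*p[1]/p[2]+c["cy"]
def save(n,im): cv2.imwrite(n,cv2.cvtColor(im,cv2.COLOR_RGB2BGR))
E
python3 - <<'E'
from h import *
for n in("top","scene"):
    c=camera(n); save(f"pics/{n}0.png",c["image"]); print(n,c["fx"],c["cx"],c["cy"],np.round(c["R"],3).tolist(),np.round(c["t"],1).tolist())
print(manip.read_state())
E
```

```text
top 456.8390115761422 320.2032439836733 236.7758544261388 [[0.026, -0.999, 0.027], [-0.981, -0.031, -0.192], [0.193, -0.022, -0.981]] [-77.3, 553.9, 905.2]
scene 503.92560817032836 330.0093768091479 229.2139089150775 [[-0.859, 0.512, 0.003], [0.334, 0.565, -0.754], [-0.388, -0.647, -0.657]] [521.3, -118.8, 1365.2]
{'clock': 0.1, 'joints': array([ 1.11440300e+00,  3.00436771e-01,  1.52152274e+00, -1.77847400e-05,
        1.32072596e+00, -6.65685991e-02]), 'qd': array([-1.60500910e-04, -2.16265505e-03, -3.48139565e-03,  3.56650484e-04,
        2.05622599e-05, -1.70066417e-04]), 'effort': array([ 2.76615159e-03, -5.32648158e+01, -3.53280330e+01,  7.09831389e-02,
        2.35075923e-02, -1.03537241e-04]), 'eef_pos': array([208.89713577, 508.51952774, 204.92984951]), 'eef_rot': array([-3.14050112e+00, -5.55046168e-05,  2.75177231e+00]), 'wrist_force': array([-0.41613542,  0.03772565,  0.33684834]), 'moment': array([-0.03837609,  0.07408013,  0.01576853]), 'finger_force': 0.0, 'finger_gap': 93.8393124819753}
```

View pics/top0.png

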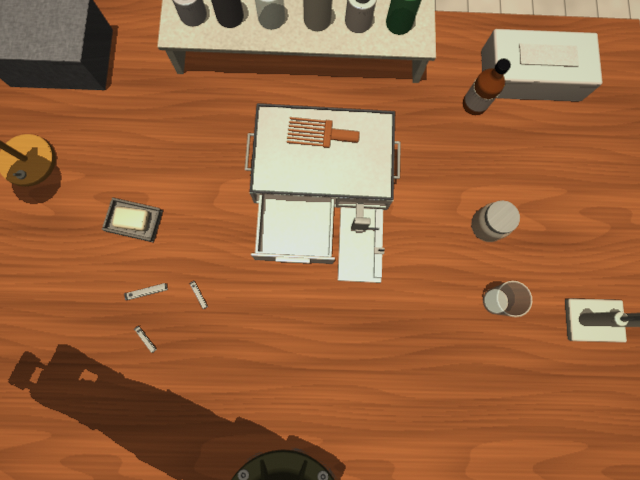

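View pics/scene0.png

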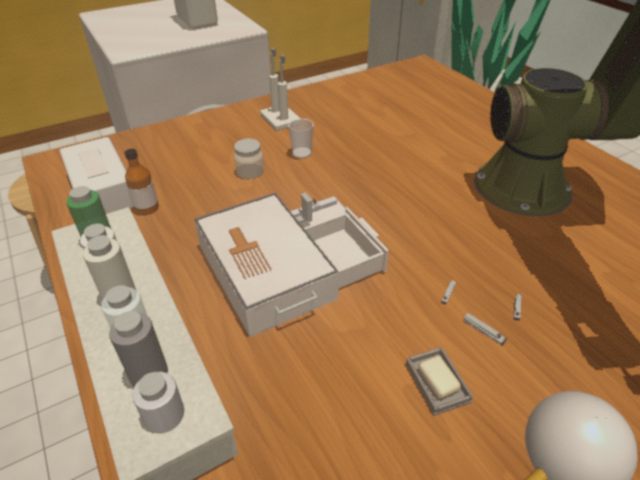

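The top view shows three clipper-like items: (146,292) about 42 px long, (199,295) about 28 px, and (146,339) about 30 px. The largest, at (146,292), is the one meant. The caddy top spans (257,105) to (393,200), with the open drawer at (295,228). The grip plate is near (360,215) and the index clip near (379,250). I'll confirm with one enlarged crop and measure.

Run:
```python
from h import *
c=camera("top"); im=c["image"]
a=cv2.resize(im[270:360,110:220],(440,360),interpolation=cv2.INTER_CUBIC)
b=cv2.resize(im[185:290,330:400],(350,525),interpolation=cv2.INTER_CUBIC)
o=np.zeros((525,800,3),np.uint8); o[:360,:440]=a; o[:,450:]=b; save("pics/crop1.png",o)
hsv=cv2.cvtColor(im,cv2.COLOR_RGB2HSV)
m=((hsv[...,1]<90)&(hsv[...,2]>60)).astype(np.uint8)*255
def comps(x0,y0,x1,y1,z,mina=40):
    s=np.zeros_like(m); s[y0:y1,x0:x1]=m[y0:y1,x0:x1]
    s=cv2.morphologyEx(s,cv2.MORPH_CLOSE,np.ones((3,3)))
    for k in cv2.findContours(s,cv2.RETR_EXTERNAL,cv2.CHAIN_APPROX_NONE)[0]:
        if cv2.contourArea(k)<mina: continue
        p=np.array([onz(c,*q,z)[:2] for q in k[:,0].astype(float)],np.float32)
        r=cv2.minAreaRect(p); bx=cv2.boxPoints(r); e=max([(bx[1]-bx[0]),(bx[2]-bx[1])],key=np.linalg.norm)
        print(k[:,0].mean(0).round(),np.round(r[0]),np.round(r[1]),"long dir",round(float(np.degrees(np.arctan2(e[1],e[0]))),1))
comps(110,270,220,360,12)
for n,u,v in[("backL",257,104),("backR",395,111),("frontR",392,205),("frontL",252,197)]: print(n,onz(c,u,v,86).round())
print("drawerfront",onz(c,254,257,72).round(),onz(c,334,262,72).round())
print("tcp px",proj(c,manip.read_state()["eef_pos"]))
```

```text
[145. 339.] [336. 298.] [62. 12.] long dir 41.3
[145. 291.] [435. 306.] [16. 89.] long dir -74.0
[198. 295.] [431. 194.] [62. 11.] long dir 30.4
backL [836.  83.  86.]
backR [ 831. -214.   86.]
frontR [ 621. -207.   86.]
frontL [629.  82.  86.]
drawerfront [506.  73.  72.] [501. -90.  72.]
tcp px (np.float64(-37.6120832687497), np.float64(419.71176238918963))
```

View pics/crop1.png

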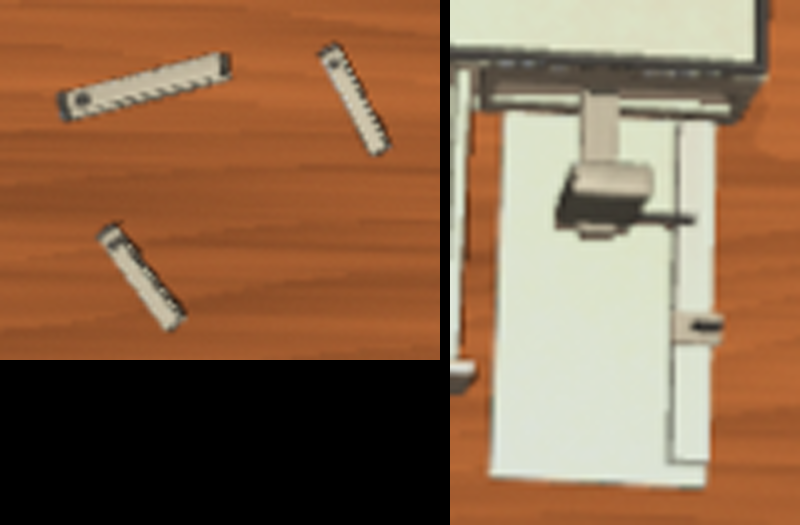

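The crop confirms three candidates. The one at (146,292), centred at world (435,306) and 89×16 mm, matches the description. The other two are only 62 mm long. Now I'll move above it, with the fingers closing across it.

Request:
move_arm(dp=[[38,-34,-10],[38,-34,-20],[38,-34,-20],[38,-34,-20],[37,-33,-20],[37,-33.5,-15],[0,0,0],[0,0,0]], rotation=[[0,0,-0.15],[0,0,-0.15],[0,0,-0.15],[0,0,-0.15],[0,0,-0.15],[0,0,-0.152],[0,0,0],[0,0,0]], hand=[0.6,0.6,0.6,0.6,0.6,0.6,0.6,0.6], newtons=25)

```text
clock: 1.15
eef_pos: [434.7, 306.5, 100.5]
eef_rot: [-3.141, -0.0, 1.851]
wrist_force: [0.2, 0.5, 0.5]
finger_gap: 56.0
finger_force: 0.0
```

Run:
```python
from h import *
from scipy.spatial.transform import Rotation as Ro
s=manip.read_state(); c=camera("wrist"); save("pics/w1.png",c["image"])
M=np.array(c["mount"]); T=np.eye(4); T[:3,:3]=Ro.from_euler("xyz",s["eef_rot"]).as_matrix(); T[:3,3]=s["eef_pos"]
W=np.linalg.inv(T@M); d=dict(c,R=W[:3,:3],t=W[:3,3]); print(s["eef_pos"],s["eef_rot"],M.round(2).tolist())
im=c["image"]; print("expected clipper px",proj(d,[435,306,16]))
```

```text
[434.72052936 306.4829261  100.49740635] [-3.14135196e+00 -9.33798023e-05  1.85085927e+00] [[-0.0, -0.97, -0.25, 72.68], [1.0, -0.0, -0.0, 0.27], [0.0, -0.25, 0.97, -178.93], [0.0, 0.0, 0.0, 1.0]]
expected clipper px (np.float64(318.4550224603267), np.float64(247.39253752241322))
```

View pics/w1.png

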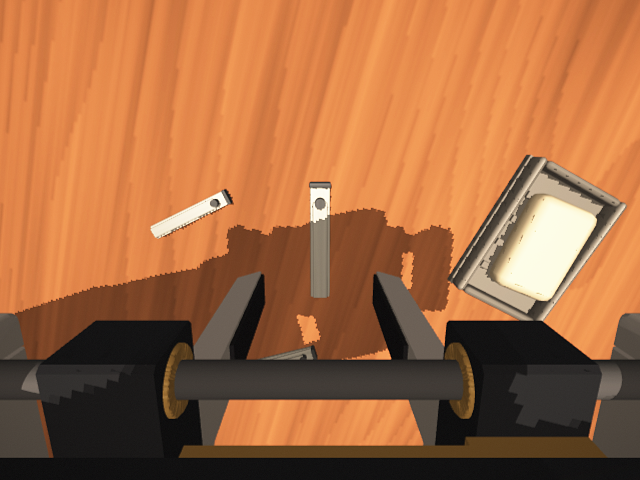

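The wrist view shows the clipper upright at (320,240), centred between the fingers. I expected it at (318,247), so it's aligned. I'll descend and grip.

Request:
move_arm(dp=[[0,2,-40],[0,1,-40],[0,0,-17.5],[0,0,0],[0,0,0],[0,0,0],[0,0,0],[0,0,0],[0,0,0]], rotation=[[0,0,0],[0,0,0],[0,0,0],[0,0,0],[0,0,0],[0,0,0],[0,0,0],[0,0,0],[0,0,0]], hand=[0.6,0.6,0.6,0.6,0.1,0.1,0.1,0.1,0.1], newtons=25)

```text
clock: 2.33
eef_pos: [435.1, 309.3, 3.1]
eef_rot: [3.141, -0.0, 1.85]
wrist_force: [0.8, -0.3, 2.1]
finger_gap: 14.9
finger_force: 25.0
```

Request:
move_arm(dp=[[0,0,60],[0,0,60],[20,-45,0],[20,-45,0],[20,-45,0],[20,-45,0],[20,-45,0],[20,-46,0],[23,-46,0],[0,0,0]], rotation=[[0,0,0],[0,0,0],[0,0,-0.06],[0,0,-0.06],[0,0,-0.06],[0,0,-0.06],[0,0,-0.06],[0,0,0],[0,0,0],[0,0,0]], hand=[0.1,0.1,0.1,0.1,0.1,0.1,0.1,0.1,0.1,0.1])

```text
clock: 3.58
eef_pos: [578.6, -10.6, 122.4]
eef_rot: [-3.141, 0.0, 1.546]
wrist_force: [0.1, 0.4, -1.2]
finger_gap: 14.7
finger_force: 25.0
```

Run:
```python
from h import *
s=manip.read_state(); print(s["eef_pos"],s["finger_gap"],s["finger_force"])
c=camera("wrist"); t=camera("scene")
o=np.zeros((480,800,3),np.uint8); o[:,:480]=cv2.resize(c["image"],(480,360)).repeat(1,0)[:360].shape[0] and np.vstack([cv2.resize(c["image"],(480,360)),np.zeros((120,480,3),np.uint8)])
o[:,480:]=cv2.resize(t["image"][150:330,190:430][:, 60:180],(320,480)); save("pics/w2.png",o)
```

```text
[578.61317537 -10.55215632 122.44758103] 14.745879930077896 24.999479949474335
```

View pics/w2.png

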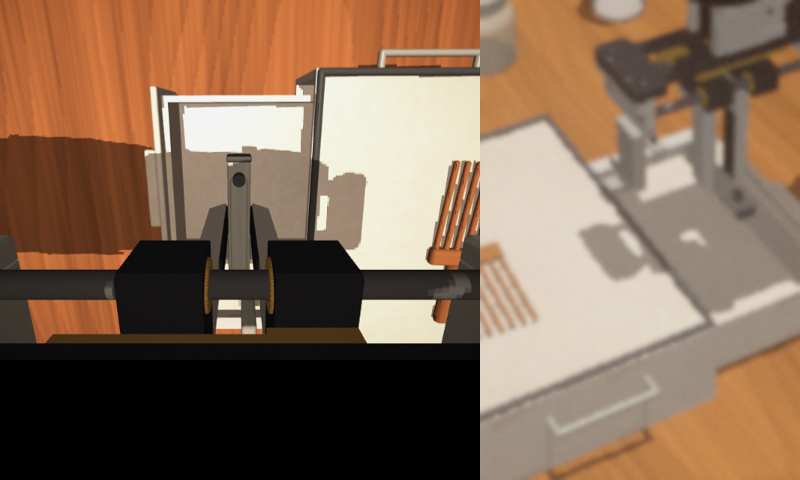

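The wrist view shows the clipper at x-pixel 239, against about 150–315 for the drawer, so it's centred. I'll lower, release and retreat.

Request:
move_arm(dp=[[0,0,-50],[0,0,-40],[0,0,-12],[0,0,0],[0,0,0],[0,0,0],[0,0,50],[0,0,50],[0,0,20]], rotation=[[0,0,0],[0,0,0],[0,0,0],[0,0,0],[0,0,0],[0,0,0],[0,0,0],[0,0,0],[0,0,0]], hand=[0.1,0.1,0.1,0.1,0.4,0.4,0.4,0.4,0.4])

```text
clock: 4.8
eef_pos: [579.1, -7.9, 145.0]
eef_rot: [3.136, 0.0, 1.55]
wrist_force: [-0.3, -0.3, -0.6]
finger_gap: 37.5
finger_force: 0.0
```

Request:
move_arm(dp=[[-45,0,0],[-45,0,0],[-39,0,0],[0,0,-50],[0,0,-50],[0,0,0]], rotation=[[0,0,0],[0,0,0],[0,0,0],[0,0,0],[0,0,0],[0,0,0]], hand=[0,0,0,0,0,0])

```text
clock: 5.55
eef_pos: [447.5, -7.7, 39.5]
eef_rot: [-3.137, -0.0, 1.55]
wrist_force: [0.4, 0.1, 1.3]
finger_gap: 0.5
finger_force: 0.0
```

Run:
```python
from h import *
s=manip.read_state(); print(s["eef_pos"],s["finger_gap"])
c=camera("top"); im=c["image"]; save("pics/t2.png",cv2.resize(im[90:300,230:420],(570,600)[:2],interpolation=cv2.INTER_CUBIC))
```

```text
[447.52518518  -7.65951998  39.5348854 ] 0.482824024995507
```

View pics/t2.png

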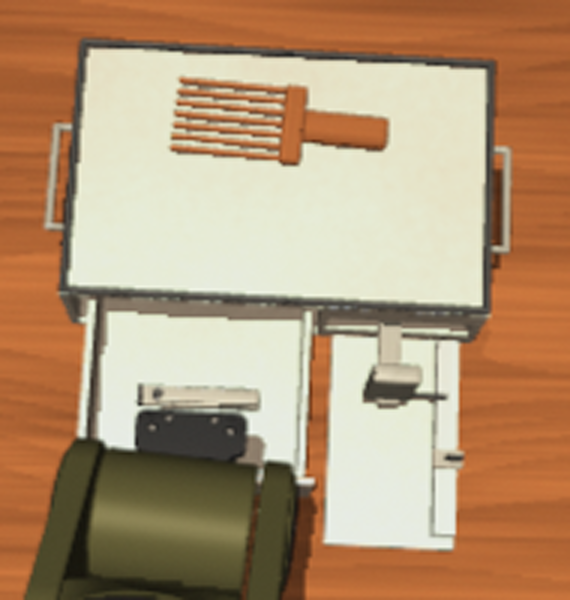

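The clipper lies in the drawer, at about (198,398) in the crop. Now I'll push the drawer shut.

Request:
move_arm(dp=[[20,0,0],[20,0,0],[18,0,0],[18,-1,0],[18,0,0],[18,-1,0],[16,0,0],[12,0,0],[0,0,0]], rotation=[[0,0,0],[0,0,0],[0,0,0],[0,0,0],[0,0,0],[0,0,0],[0,0,0],[0,0,0],[0,0,0]], hand=[0,0,0,0,0,0,0,0,0])

```text
clock: 6.72
eef_pos: [590.0, -9.8, 42.4]
eef_rot: [3.139, 0.0, 1.55]
wrist_force: [-0.2, 0.2, -0.4]
finger_gap: 0.9
finger_force: 0.0
```

Request:
move_arm(dp=[[4,0,0],[4,0,0],[3,0,0],[0,0,0]], rotation=[[0,0,0],[0,0,0],[0,0,0],[0,0,0]], hand=[0,0,0,0])

```text
clock: 7.22
eef_pos: [600.1, -9.8, 40.9]
eef_rot: [3.141, -0.0, 1.55]
wrist_force: [-0.3, 0.1, -0.1]
finger_gap: 0.6
finger_force: 0.0
```

Request:
move_arm(dp=[[3,0,0],[3,0,0],[2,0,0],[0,0,0]], rotation=[[0,0,0],[0,0,0],[0,0,0],[0,0,0]], hand=[0,0,0,0])

```text
clock: 7.72
eef_pos: [608.2, -9.7, 41.0]
eef_rot: [3.141, -0.0, 1.55]
wrist_force: [-0.5, 0.1, -0.3]
finger_gap: 0.4
finger_force: 0.0
```

Run:
```python
from h import *
s=manip.read_state(); print(s["eef_pos"],s["wrist_force"])
c=camera("scene"); im=c["image"]; save("pics/s3.png",cv2.resize(im[170:310,230:420],(760,560),interpolation=cv2.INTER_CUBIC))
```

```text
[608.21160433  -9.73098185  40.95189644] [-0.49047168  0.10912845 -0.2676032 ]
```

View pics/s3.png

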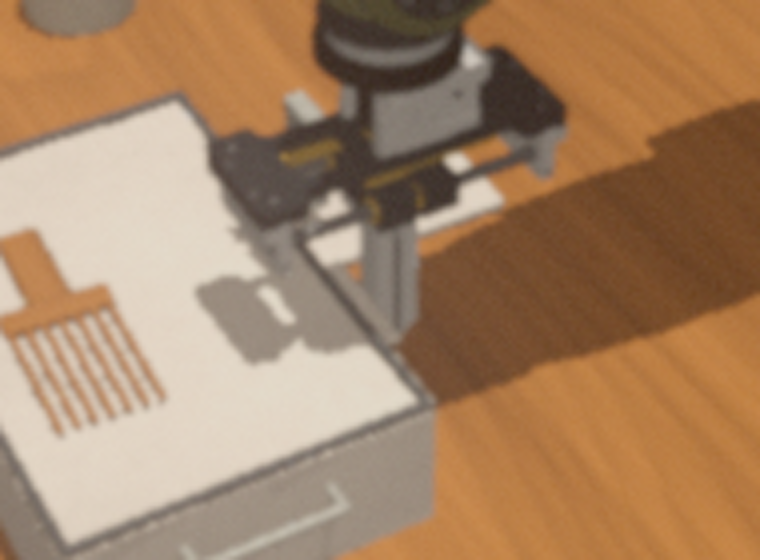

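The scene view shows the drawer almost in, with the fingers at (395,330) close to the front. I'll go on until it resists.

Request:
move_arm(dp=[[2,0,0],[2,0,0],[0,0,0],[0,0,0]], rotation=[[0,0,0],[0,0,0],[0,0,0],[0,0,0]], hand=[0,0,0,0])

```text
clock: 8.28
eef_pos: [612.1, -9.8, 41.0]
eef_rot: [3.141, -0.0, 1.55]
wrist_force: [-0.0, 0.4, -0.0]
finger_gap: 0.8
finger_force: 0.0
```

Request:
move_arm(dp=[[2,0,0],[2,0,0],[0,0,0]], rotation=[[0,0,0],[0,0,0],[0,0,0]], hand=[0,0,0])

```text
clock: 8.65
eef_pos: [613.1, -9.7, 40.9]
eef_rot: [-3.134, -0.0, 1.55]
wrist_force: [-27.0, -0.4, 17.1]
finger_gap: 0.5
finger_force: 13.7
```

The drawer hits its stop at 27 N, so it's shut. I'll back off, rise and move towards the slide.

Request:
move_arm(dp=[[-20,0,0],[-10,0,40],[0,0,50],[0,-40,30],[-10,-45,0],[-10,-40,0],[0,0,0]], rotation=[[0,0,0],[0,0,0],[0,0,0],[0,0,0],[0,0,0],[0,0,0],[0,0,0]], hand=[0,0,0,0.5,0.5,0.5,0.5])

```text
clock: 9.52
eef_pos: [565.5, -137.0, 161.1]
eef_rot: [3.141, 0.0, 1.547]
wrist_force: [-0.4, -0.9, -0.2]
finger_gap: 36.9
finger_force: 0.0
```

Run:
```python
from h import *
from scipy.spatial.transform import Rotation as Ro
t=np.load if 0 else camera("top")
print("plate top near/far",onz(t,362.4,219,96),"ptr",onz(t,378.4,228.8,27.5),"mark",onz(t,381.6,250.2,37))
s=manip.read_state(); c=camera("wrist")
M=np.array(c["mount"]); T=np.eye(4); T[:3,:3]=Ro.from_euler("xyz",s["eef_rot"]).as_matrix(); T[:3,3]=s["eef_pos"]
W=np.linalg.inv(T@M); d=dict(c,R=W[:3,:3],t=W[:3,3]); print(s["eef_pos"])
for n,X in dict(ptr=onz(t,378.4,228.8,27.5),mark=onz(t,381.6,250.2,37),plate=onz(t,362.4,219,96)).items(): print(n,np.round(proj(d,X)))
np.save("w.npy",dict(R=d["R"],t=d["t"],fx=c["fx"],fy=c["fy"],cx=c["cx"],cy=c["cy"]),allow_pickle=True)
o=np.zeros((480,800,3),np.uint8); o[:,:640]=c["image"]; o[:,640:]=cv2.resize(t["image"][190:280,345:390],(160,320))[:480].shape[0] and np.vstack([cv2.resize(t["image"][190:280,345:390],(160,320)),np.zeros((160,160,3),np.uint8)])
save("pics/w4.png",o)
```

```text
plate top near/far [ 587.27172915 -144.87667893   96.        ] ptr [ 582.98299571 -187.95236469   27.5       ] mark [ 534.34522207 -193.4549453    37.        ]
[ 565.90464982 -135.54282264  161.01971566]
ptr [339. 288.]
mark [284. 299.]
plate [349. 266.]
```

View pics/w4.png

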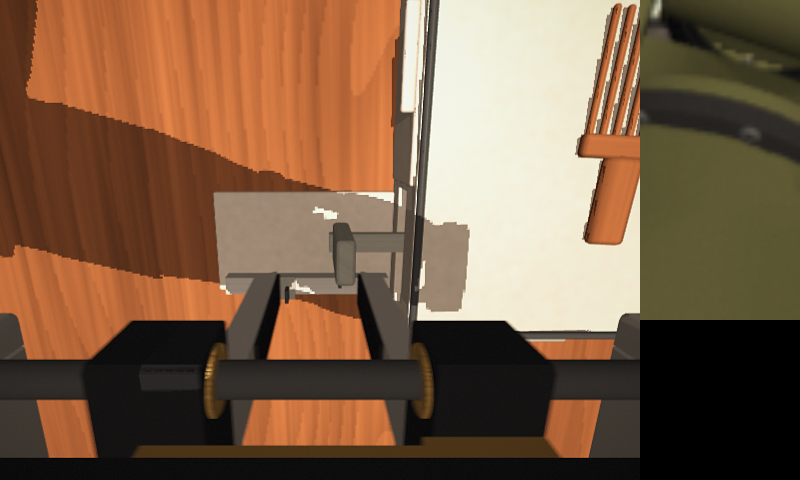

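The wrist view shows the plate top at about (347,253), the pointer at (340,286) and the mark fin at (287,294), all close to the top-view predictions.

Run:
```python
from h import *
d=np.load("w.npy",allow_pickle=True).item()
for n,u,v,z in[("pl L",335,253,96),("pl R",356,253,96),("far",345,224,96),("near",345,285,96),("ptr",340,287,27.5),("markc",287,290,37),("markc",287,302,37),("frontedge y0",432,50,86),("front y1",415,300,86)]: print(n,onz(d,u,v,z).round(1))
p0=onz(d,432,50,86)
```

```text
pl L [ 577.3 -135.    96. ]
pl R [ 591.9 -135.3   96. ]
far [ 584.4 -114.7   96. ]
near [ 584.1 -158.7   96. ]
ptr [ 584.2 -187.5   27.5]
markc [ 537.  -185.4   37. ]
markc [ 536.5 -196.8   37. ]
frontedge y0 [640.4  -6.2  86. ]
front y1 [ 636.9 -175.8   86. ]
```

Request:
move_arm(dp=[[18.5,2.5,0],[0,0,-50],[0,0,-40],[0,0,-15],[0,0,0],[0,0,0],[0,0,0],[0,0,0],[0,0,0]], rotation=[[0,0,0],[0,0,0],[0,0,0],[0,0,0],[0,0,0],[0,0,0],[0,0,0],[0,0,0],[0,0,0]], hand=[0.5,0.5,0.5,0.5,0.5,0.05,0.05,0.05,0.05], newtons=40)

```text
clock: 10.75
eef_pos: [584.8, -132.4, 56.4]
eef_rot: [3.14, 0.0, 1.55]
wrist_force: [2.5, 0.6, 0.6]
finger_gap: 13.9
finger_force: 40.0
```

Request:
move_arm(dp=[[-10,0.2,0],[-12,0.2,0],[-12,0.3,0],[-8,0.2,0],[-4,0.1,0],[0,0,0],[0,0,0]], rotation=[[0,0,0],[0,0,0],[0,0,0],[0,0,0],[0,0,0],[0,0,0],[0,0,0]], hand=[0.05,0.05,0.05,0.05,0.05,0.05,0.05])

```text
clock: 11.62
eef_pos: [539.0, -131.4, 56.4]
eef_rot: [3.139, 0.0, 1.55]
wrist_force: [7.1, -0.2, -0.4]
finger_gap: 13.7
finger_force: 40.0
```

Run:
```python
from h import *
s=manip.read_state(); c=camera("wrist"); t=camera("top"); print(s["eef_pos"],s["wrist_force"],s["finger_force"])
a=cv2.resize(c["image"][220:370,230:430],(800,600),interpolation=cv2.INTER_CUBIC)[:,:480]
b=cv2.resize(t["image"][195:285,340:390],(320,576),interpolation=cv2.INTER_CUBIC)
o=np.zeros((600,800,3),np.uint8); o[:,:480]=a; o[:576,480:]=b; save("pics/w5.png",o)
```

```text
[ 539.01466982 -131.36183247   56.4404639 ] [ 7.07970218 -0.22721436 -0.38683027] 40.001118779182434
```

View pics/w5.png

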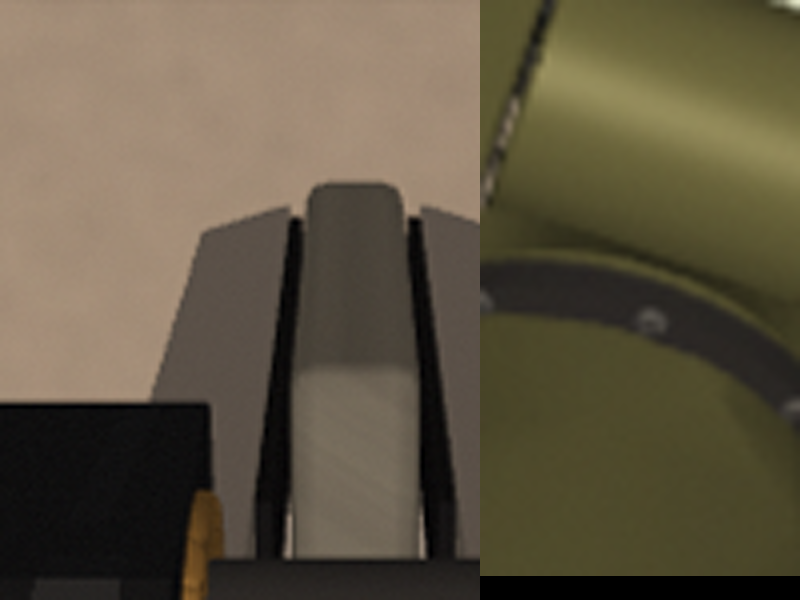

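The hand hides the pointer in this view. Drawn so far: 45.8 mm, with 7.1 N that fits the spring law. The needed draw was measured at 47.5 mm (wrist) and 48.6 mm (top), so I'll go 2 mm more and check in the scene view.

Request:
move_arm(dp=[[-2,0,0],[0,0,0],[0,0,0],[0,0,0]], rotation=[[0,0,0],[0,0,0],[0,0,0],[0,0,0]], hand=[0.05,0.05,0.05,0.05])

```text
clock: 12.22
eef_pos: [537.1, -131.3, 56.4]
eef_rot: [3.139, 0.0, 1.55]
wrist_force: [7.8, 0.4, -1.1]
finger_gap: 13.8
finger_force: 40.0
```

Run:
```python
from h import *
c=camera("scene"); s=manip.read_state(); print(s["eef_pos"],s["wrist_force"],proj(c,[537,-187,30]),proj(c,[630,-10,60]))
save("pics/s6.png",cv2.resize(c["image"][160:310,230:430],(800,600),interpolation=cv2.INTER_CUBIC))
```

```text
[ 537.04666249 -131.32024333   56.4047355 ] [ 7.96644398 -0.34693067 -0.03584271] (np.float64(315.7343385234551), np.float64(202.08370356596294)) (np.float64(318.484470303787), np.float64(248.08758727757493))
```

View pics/s6.png

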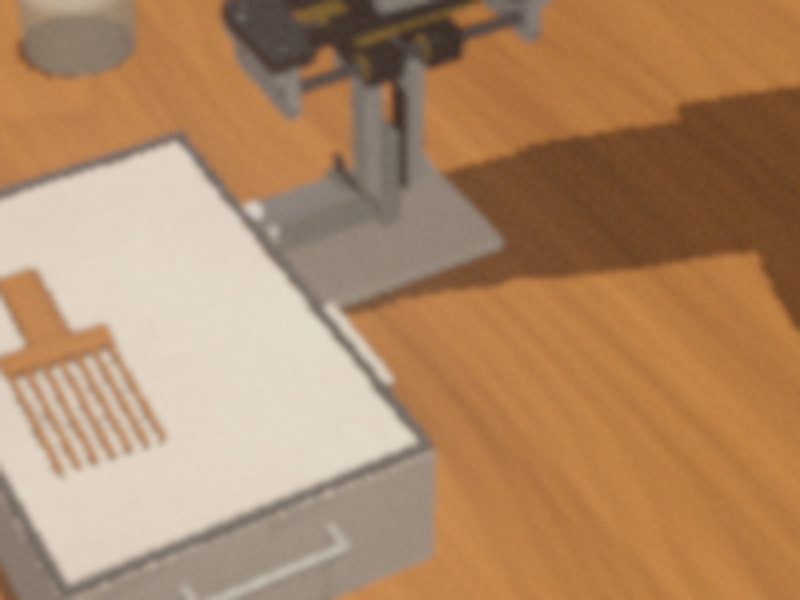

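The scene view shows the drawer shut, with only its lip visible at (360,345). The pointer meets the fin at (340,165), where I predicted (343,168), and the grip holds. Handing in.

```bash
python3 -c "
from cell import manip
print(manip.sign_off())"
```

```text
the job is handed in; nothing more can be done
None
```

I handed the job in with the clipper in the shut drawer and the slide held at its mark: drawn out 47.7 mm against a measured 47.5 to 48.6 mm, spring force about 8 N; no verdict came back.

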